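# Close the steriliser box and hold a contact probe on its lid mark

## Task

First shut the lid of the loaded steel steriliser box fully. Then take the contact temperature probe out of its stand and hold it upright, tip down, with the tip lightly on the lid inside the marked ring, its sprung tip pressed about half-way in and never hard against its stop; only the tip may touch the box. Finish while still holding it there in the gripper, and leave the bottle, jar and cup where they stand.

Things in the scene. Friction and masses are not known exactly. Their poses are not given: they have to be found in the camera images.
- box: Open stainless steel box fixed to the bench, 160 (x) by 230 (y) by 60 mm high, walls 4 mm, a few instruments inside below the rim. Origin: centre of its underside; z up; its x axis points from the front edge to the hinge edge. It carries the lid.
- lid (a joint): Hinge angle of the box's flat steel lid in rad: 0 = fully shut (lying flat on the box), grows as it opens upward; starts about 0.8 to 1.15, so its outer face looks up and away from the robot. The hinge is stiff (about 0.42 N m of friction; the lid weighs 0.35 kg): the lid stays where it is left and must be pushed all the way down by its outer face; no latch.
- lid_hinge (a point): Point on the lid's outer (upper) face over the hinge line, mid-width. Lid frame: the lid extends along -x from here for 160 mm (230 mm wide, 6 mm thick, plus a flat 16 mm by 60 mm lip at the middle of the free edge), y along the hinge, z out of the outer face. The hinge axis is 6 mm below this point along z. Shut, the outer face is 66.5 mm above the bench.
- lid_edge (a point): Middle of the lid's free edge on the outer face, 160 mm from lid_hinge; moves with the lid.
- spot (a point): Centre of the marked ring, a thin dark circle (20 mm inside, 26 mm outside diameter, practically flush) on the lid's outer face, 70 mm from the hinge line and 50 mm to the +y side of the middle. Same axes as lid_hinge; moves with the lid; z points straight up when the lid is shut.
- probe_center (a point): Centre of the handle of the loose contact probe (about 0.13 kg), which starts upright in the stand. The grey handle is a straight block 28 (x) by 24 (y) by 70 mm tall (z), this point at its middle; below it are a steel stem 10 mm in diameter and 50 mm long and a thin brass sprung tip. Axes: z along the probe, up, away from the tip. With the tip free its end is 107 mm below this point. The handle rests on the stand by its lower end, and lifts straight out.
- tip (a point): Lower end of the probe's sprung tip, a brass ball of 8 mm diameter, on the probe's long axis.
- plunger (a joint): How far the sprung tip is pushed into the probe, in m: 0 = free, fully out; 0.014 = hard against its stop. The spring needs about 0.6 N to start and 3 N per 10 mm more (about 2.7 N at half-way, 4.8 N at the stop).
- stand: Dark steel stand fixed to the bench that holds the probe: foot 90 by 90 mm, a post on its +x side and a top plate 80 (x) by 60 (y) by 10 mm whose upper face is 95 mm above the bench, with a 12 mm hole for the stem straight above the origin. Origin on the bench under the hole; z up. The tip hangs about 23 mm above the bench; lift the probe at least 80 mm to clear the plate.
- bottle: Loose glass bottle with a cap, 64 mm in diameter, 130 mm high, not to be disturbed. Origin: centre of its underside.
- jar: Loose glass jar with a lid, 60 mm in diameter, 85 mm high, not to be disturbed. Origin: centre of its underside.
- cup: Loose steel cup, 60 mm in diameter, 50 mm high, not to be disturbed. Origin: centre of its underside.
Mind the look-alikes: they are no part of the job. There is more than one size of the part that bears probe_center; the job needs the smaller. Leave any turquoise look-alike of the stand alone.

How it is judged:
On the way, in this order (a step that is already met when the one before it is completed fails the run):
1. the lid is fully shut (value of joint lid below 0.03 rad), for 0.2 s.
2. the probe is lifted out of its stand with the lid still shut (height (world z) of tip above 0.075 m and value of joint lid below 0.03 rad), for 0.2 s.
At the end, for the whole second after the job is handed in: Lid shut (under 0.03 rad); the gripper holds the probe upright (within 0.12 rad), tip on the lid within 10 mm of the ring's centre, pressed in 3 to 11 mm with 0.8 to 6 N; gripper and arm off the box, probe off the stand; bottle, jar and cup within 30 mm of their places (value of joint lid below 0.03 rad and distance between tip and spot below 0.01 m and angle between probe_center's own z axis and vertical below 0.12 rad and height (world z) of probe_center above 0.15 m and value of joint plunger between 0.003 and 0.011 m and contact force between probe and box between 0.8 and 6 N and contact force between probe and the fingers above 1 N and contact force between each of the arm, the fingers and box below 0.3 N and contact force between probe and stand below 0.1 N and distance of each of bottle, jar, cup from where it was at the start of the episode below 0.03 m); the arm keeps its last pose, push and grip.
It fails at once if the sprung tip is pushed hard against its stop (past 13.8 mm), or the probe presses on the box with over 10 N (value of joint plunger above 0.0138 m or contact force between probe and box above 10 N).
It fails at once if a bystander is knocked over (angle between any of bottle, jar, cup's own z axis and vertical above 0.5 rad).
It also fails if it takes over 54 s, if anything falls off the work surface, if the arm or the gripper's body presses on something with over 40 N, if the wrist force passes 120 N, or if a joint passes its speed limit or range.

## Robot

A 6-joint arm with a two-finger parallel gripper is mounted at the origin on the work surface. World frame = base frame: x ahead of the robot, y to its left, z up, the work surface at z = 0. Lengths are in m, angles in rad, forces in N, time in s.
With the tool pointing down it reaches from about 0.3 to 0.875 m from the base axis. Payload 6.4 kg.
Tool frame: the origin (TCP) lies at the very end of the fingers, on their centre line; the grasp point (between the pads) lies 19 mm behind it; z points along the fingers, y is the line along which they close (so a half turn about z gives the same grasp; the last joint's range is limited). The gripper opens to 85 mm and grips with 20 to 120 N. Pads are 22 mm wide; open, the fingers measure 114 mm over their backs; the gripper's body (76 mm by 85 mm) begins 54 mm behind the grasp point. The pads swing forward as they close: fully open they stand 13 mm farther back than shut.
Start: joints at [-1.464, 0.181, 1.607, -0, 1.354, -0.206], TCP at [0.177, -0.547, 0.231] pointing down, gripper open.
Joint ranges: [-2.99, 2.99], [-0.89, 2.07], [0.3, 2.58], [-1.14, 4.28], [0, 2.63], [-3.12, 3.12]. Speed limits (rad/s): [2.57, 2.57, 3.01, 3.14, 3.14, 3.14].

## Interface

Orientations are given as a unit quaternion [w, x, y, z].
In Python, from bench import ctrl, camera, calibration, order, outline_of gives the robot as it stands.
- The arm moves only by the tool move_arm, never from a script. Its argument "series" is a list that holds one entry, the list of rows, each a list of 5 numbers: the opening, from 0 (shut) to 1 (fully open), then the shift along the tool's x, y, z in mm, then the turn about the tool's z in rad. A call has exactly 10 rows; each row is the pose to reach, as a shift and turn from the pose commanded when the call began, along the tool's axes at that moment; what a row does not reach only later rows make up. A row lasts 1/12 s, in which the tool goes at most 41.7 mm and 7.16 degrees, less where a joint would pass 70% of its speed; a pose out of reach is approached as far as the arm can. A call with a gripper value outside its range is refused whole. The fingers move at their own pace and stop on an object; the grip force is fixed at half the most. Time passes only in rows, so rows that repeat a pose let the fingers close, or fill a call up. It gives the time, the measured TCP pose, the force, the opening and the grip force at its end, in the units of the state.
- ctrl.get_obs(): the state, without advancing time (a new reading comes with each control period).
- camera(name): name is "scene" or "top" or "wrist"; returns (picture, depth): 420x560x3 uint8, blue, green, red; 420x560 float32, m along the optical axis (not along the pixel's ray), 0 where there is no reading.
- calibration(name): a dict with "intrinsics" (3x3 intrinsics, pixels), "rvec" (rotation vector, rad) and "tvec" (3), from world to camera coordinates, as OpenCV has them. Camera axes: x right, y down, z forward; pixel columns grow to the right and rows downward; lengths in m; the calibration is good to about 2 mm. A picture is of the moment at which its call begins: read the wrist's pose just before it. calibration takes no time and is no camera call; for the wrist camera it gives the pose at the moment of the call.
- order.hand_in(): hands the job in; it is judged then, once.
Trained networks look in the newest picture that a camera, given by its name, has taken for a name from the list of things; names that differ only in an ending like _2 or _b are one class to them, and where a whole thing is asked for, a point or a joint stands for the part that bears it (a point fixed in the world has none). Each returns a list of dicts, best first, with "conf" (0 to 1); they miss things now and then, are a little off and sometimes report something else, mostly with a low value. They report only what shows in the picture. A call takes as long as a camera call. They do not tell look-alikes from the thing itself.
- outline_of(target, camera): "region" (420x560 bool, what is visible of it) and "bbox" ([centre column, centre row, width, height] in pixels, round what is visible of it).
The state is a dict: "time_s": time; "q": joint angles; "dq": joint speeds; "joint_efforts": joint torques, N m; "eef_pos": TCP position; "eef_rot": TCP orientation; "wrist_force": force on the tool from outside, world axes, zero at the start; "torque": the same for the moment, N m; "opening": opening from 0.0 (shut) to 1.0 (fully open); "grasp_force": force on a finger pad.
Only numpy, scipy, OpenCV 4.12 (cv2) and the standard library are available. Lean on these libraries where they do the work, as an engineer would, in place of code of your own. Each camera call takes 0.05 s, during which the arm holds its last target. There are 200 camera calls.

## Working session

There is one attempt and no reset: what is moved stays moved. The work goes in short steps, Python scripts to look and compute and a tool call to move; the robot and the scene stay as the last step left them, time stands still between calls to the robot, and variables do not carry over. Pictures are saved under pics/ and viewed, at most 10 in all, crops included, and the job is handed in when it is done.

Besides the shell and the picture viewer there is one more tool, called after "Emit:" as name(argument=value, ...) on one line, values as JSON. move_arm: Moves the arm, as the interface text tells. Its arguments: {"type":"object","properties":{"series":{"type":"array","items":{"type":"array","items":{"type":"array","items":{"type":"number"}}}}},"required":["series"]}

```bash
mkdir -p pics; ls
cat > h.py <<'E'
import numpy as np, cv2
from bench import ctrl, camera, calibration, order, outline_of
def world(name, d, mask=None):
    c=calibration(name);K=np.array(c["intrinsics"]);R=cv2.Rodrigues(np.array(c["rvec"],float))[0];t=np.array(c["tvec"],float).ravel()
    v,u=np.mgrid[:420,:560]
    P=np.stack([(u-K[0,2])/K[0,0]*d,(v-K[1,2])/K[1,1]*d,d],-1)-t
    return P@R   # R^T(p-t)
E
python3 - <<'E'
from h import *
for n in("scene","top"):
    p,d=camera(n);cv2.imwrite(f"pics/{n}0.png",p);np.save(n+"0.npy",d);W=world(n,d)
    for t in("box","lid","probe_center","stand","bottle","jar","cup"):
        for o in outline_of(t,n)[:3]:
            m=o["region"]&(d>0);w=W[m]
            print(n,t,round(o["conf"],2),np.round(o["bbox"]).astype(int),*(np.round(np.percentile(w,q,axis=0),3) for q in(3,50,97)) if len(w) else [])
print(ctrl.get_obs()["time_s"],ctrl.get_obs()["eef_rot"])
E
```

```text
pics
scene box 0.57 [362 231 134 138] [0.515 0.015 0.014] [0.574 0.127 0.126] [0.631 0.227 0.195]
scene box 0.52 [363 229 138 124] [0.515 0.015 0.067] [0.569 0.126 0.135] [0.626 0.225 0.196]
scene lid 0.95 [362 228 136 126] [0.514 0.014 0.066] [0.568 0.126 0.135] [0.626 0.226 0.196]
scene probe_center 0.93 [182 141  20  60] [ 0.474 -0.332  0.005] [ 0.503 -0.305  0.15 ] [ 0.517 -0.29   0.186]
scene probe_center 0.65 [178 175  16  30] [ 0.586 -0.274  0.101] [ 0.606 -0.259  0.146] [ 0.613 -0.252  0.167]
scene probe_center 0.5 [363 226 135 128] [0.515 0.015 0.067] [0.568 0.127 0.136] [0.626 0.225 0.196]
scene stand 0.6 [166 264  51  65] [ 0.71  -0.254  0.005] [ 0.764 -0.213  0.075] [ 0.8   -0.177  0.097]
scene stand 0.58 [184 202  45  57] [ 0.563 -0.296  0.001] [ 0.626 -0.251  0.037] [ 0.651 -0.22   0.097]
scene bottle 0.79 [234 166  31  49] [ 0.465 -0.219  0.012] [ 0.492 -0.189  0.081] [ 0.506 -0.168  0.131]
scene jar 0.79 [224 284  35  45] [ 0.726 -0.107  0.015] [ 0.757 -0.08   0.083] [ 0.776 -0.059  0.087]
scene jar 0.61 [363 232 135 138] [0.516 0.014 0.015] [0.574 0.127 0.126] [0.631
[... 657 characters left out ...]
] [0.72  0.14  0.024] [0.74  0.164 0.051]
top stand 0.77 [386 211  55  50] [ 0.56  -0.295  0.004] [ 0.595 -0.246  0.092] [ 0.642 -0.219  0.097]
top stand 0.67 [366 142  61  53] [ 0.705 -0.26   0.005] [ 0.742 -0.214  0.092] [ 0.783 -0.176  0.097]
top bottle 0.86 [359 273  36  30] [ 0.445 -0.223  0.019] [ 0.472 -0.189  0.093] [ 0.501 -0.168  0.131]
top jar 0.73 [306 140  28  39] [ 0.716 -0.112  0.008] [ 0.734 -0.086  0.083] [ 0.767 -0.061  0.088]
top jar 0.44 [191 217 147  66] [0.509 0.015 0.067] [0.56  0.121 0.143] [0.623 0.227 0.202]
top cup 0.98 [198 155  24  29] [0.687 0.111 0.003] [0.721 0.14  0.025] [0.739 0.161 0.051]
0.8 [ 1.19771382e-05  9.87796285e-01  1.55751404e-01 -4.96293313e-06]
```

View pics/scene0.png

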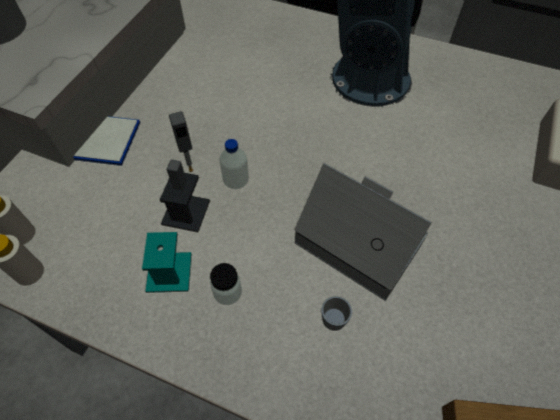

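View pics/top0.png

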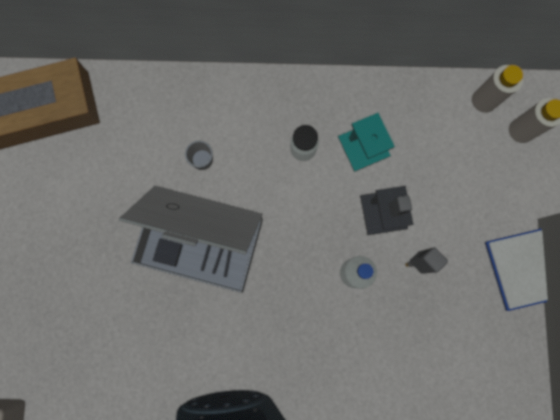

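Run:
```python
from h import *
p=cv2.imread("pics/scene0.png")[90:320,120:260];q=cv2.imread("pics/top0.png")[110:300,330:480]
cv2.imwrite("pics/crop.png",np.hstack([cv2.resize(p,(364,598)),cv2.resize(q,(430,598))]))
o=ctrl.get_obs();print(o["eef_pos"])
```

```text
[ 0.1769455  -0.54711295  0.2313081 ]
```

View pics/crop.png

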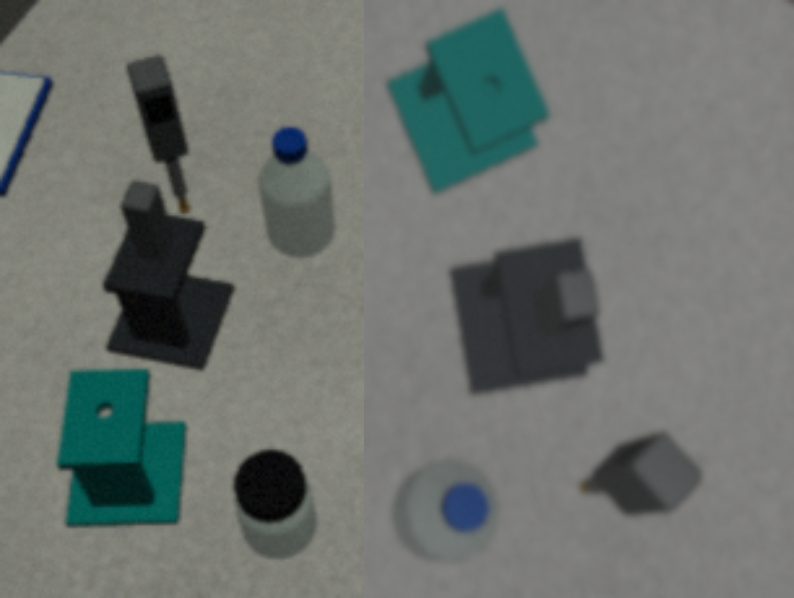

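The candidates for the probe are the handle in the dark stand (scene 176,170; top 402,204; top of handle z≈0.166) and a bigger one standing free (scene 182,130; top 432,260; z≈0.186). For the stand they are the dark one (scene 184,202) and the turquoise one (scene 166,264, empty). I choose the smaller probe in the dark stand, and the crop agrees. The lid is open with its ring at scene 377,244 and top 172,206.

```bash
cat >> h.py <<'E'
def totool(dw):
    "world shift (m) -> tool shift mm"
    q=ctrl.get_obs()["eef_rot"];from scipy.spatial.transform import Rotation as Ro
    return Ro.from_quat(np.r_[q[1:],q[0]]).inv().apply(dw)*1000
E
python3 - <<'E'
from h import *
for n in("scene","top"):
    p,d=camera(n);W=world(n,d)
    o=outline_of("lid",n)[0];m=cv2.erode(o["region"].astype(np.uint8),np.ones((5,5)))>0;w=W[m&(d>0)]
    for _ in range(4):
        c=w.mean(0);nn=np.linalg.svd(w-c,full_matrices=False)[2][2];nn*=np.sign(nn[2]);r=(w-c)@nn;w=w[abs(r)<.004]
    a=np.arctan2(np.hypot(nn[0],nn[1]),nn[2]);yaw=np.arctan2(nn[1],nn[0])
    # point on plane at hinge: axis at z=.0605 ; hinge point = axis+.006*n
    hz=.0605+.006*nn[2]; xb=np.array([np.cos(yaw),np.sin(yaw),0]);s=np.cross(nn,np.cross([0,0,1],nn));s/=np.linalg.norm(s) # upslope
    u=c+s*(hz-c[2])/s[2]
    full=W[o["region"]&(d>0)];yb=np.array([-xb[1],xb[0],0]);full=full[abs((full-c)@nn)<.005];e=np.percentile(full@yb,[1,99]);
    h=u+yb*(e.mean()-u@yb)
    print(n,"lid ang",round(a,3),"yaw",round(yaw,3),"hinge",h.round(4),"ywidth",np.ptp(e).round(3))
    ax=h-.006*nn;print(" axis",ax.round(4),"spot shut",(ax+np.array([0,0,.006])-.07*xb+.05*yb).round(4))
    for oo in outline_of("probe_center",n)[:3]:
        w=W[oo["region"]&(d>0)];w=w[(w[:,2]>.158)&(w[:,2]<.172)]
        if len(w)>8 and abs(np.median(w[:,0])-.595)<.03:
            print(n,"probe",cv2.minAreaRect((w[:,:2]*1000).astype(np.float32)),len(w))
    for oo in outline_of("stand",n)[:2]:
        w=W[oo["region"]&(d>0)];w=w[(w[:,2]>.088)&(w[:,2]<.1)]
        print(n,"plate",cv2.minAreaRect((w[:,:2]*1000).astype(np.float32)),len(w))
print(ctrl.get_obs()["time_s"])
E
```

```text
scene lid ang 0.962 yaw -0.237 hinge [0.6159 0.1081 0.0639] ywidth 0.224
 axis [0.6111 0.1092 0.0605] spot shut [0.5548 0.1742 0.0665]
scene probe ((598.38427734375, -264.6422119140625), (28.774555206298828, 23.52305793762207), 9.653698921203613) 150
scene plate ((750.073486328125, -224.22421264648438), (82.71034240722656, 61.16604995727539), 24.429685592651367) 1156
scene plate ((602.3819580078125, -264.6159362792969), (82.90929412841797, 62.23884582519531), 9.55585765838623) 665
top lid ang 0.961 yaw -0.237 hinge [0.6146 0.1075 0.0639] ywidth 0.224
 axis [0.6099 0.1087 0.0605] spot shut [0.5536 0.1737 0.0665]
top probe ((596.0751953125, -263.9918518066406), (28.231523513793945, 23.82180404663086), 11.031478881835938) 202
top plate ((601.1362915039062, -263.6623229980469), (80.61102294921875, 60.846031188964844), 9.91719913482666) 897
top plate ((748.720947265625, -223.50473022460938), (80.64261627197266, 61.178688049316406), 24.661317825317383) 1118
1.2
```

Emit:
move_arm(series=[[[0,0,0,-40,0],[0,0,0,-70,0],[0,30,-25,-70,0],[0,60,-51,-70,0],[0,90,-76,-70,0],[0,120,-102,-70,0],[0,150,-127,-70,0],[0,180,-153,-70,0],[0,210,-178,-70,0],[0,240,-204,-70,0]]])

```text
time_s: 2.03
eef_pos: [0.3431, -0.2776, 0.3016]
eef_rot: [0.0, 0.988, 0.156, 0.0]
wrist_force: [0.7, -0.5, 0.4]
opening: -0.002
grasp_force: 0.0
```

Emit:
move_arm(series=[[[0,30,-25,0,0],[0,60,-51,0,0],[0,90,-76,0,0],[0,120,-102,0,0],[0,150,-127,0,0],[0,180,-153,0,0],[0,210,-178,0,0],[0,240,-204,0,0],[0,270,-230,0,0],[0,280,-238,0,0]]])

```text
time_s: 2.87
eef_pos: [0.5372, 0.0378, 0.3013]
eef_rot: [-0.001, 0.988, 0.158, 0.001]
wrist_force: [0.0, 0.5, 0.2]
opening: -0.0
grasp_force: 0.0
```

Run:
```python
from h import *
o=ctrl.get_obs();p=np.array(o["eef_pos"]);print(p,o["q"],o["opening"],o["wrist_force"],o["time_s"])
ax=np.array([.6105,.109,.0605]);xb=np.array([.972,-.235,0])
print("start",totool(ax+-.028*xb+[0,0,.13]-p).round(1))
for a in np.arange(.96,-.01,-.12):
    r=.14;print(round(a,2),totool(ax+(-r*np.cos(a)+.006*np.sin(a))*xb+[0,0,r*np.sin(a)+.006*np.cos(a)]-p).round(1))
```

```text
[0.53716891 0.03778044 0.30125899] [-0.15141863  0.04629397  1.61366171  0.00181062  1.48100455  1.10276463] -0.0004317971336165288 [0.01845469 0.48140026 0.1945294 ] 2.8667
start [ 67.9 -59.4 110.9]
0.96 [ 27.6 -84.3 122.8]
0.84 [ 16.  -91.5 132.6]
0.72 [  5.5 -97.9 144.1]
0.6 [  -3.8 -103.6  156.9]
0.48 [ -11.7 -108.5  170.9]
0.36 [ -18.1 -112.4  185.9]
0.24 [ -22.9 -115.3  201.8]
0.12 [ -26.1 -117.3  218.2]
0.0 [ -27.6 -118.2  234.9]
```

Emit:
move_arm(series=[[[0,30,-26,0,0],[0,60,-52,0,0],[0,68,-59,25,0],[0,68,-59,60,0],[0,68,-59,90,0],[0,68,-59,111,0],[0,56,-66,115,0],[0,44,-74,118,0],[0,34,-80,121,0],[0,27,-84,123,0]]])

```text
time_s: 3.7
eef_pos: [0.535, 0.1213, 0.1779]
eef_rot: [0.0, 0.988, 0.156, 0.0]
wrist_force: [2.2, -0.4, -0.2]
opening: -0.003
grasp_force: 0.9
```

Emit:
move_arm(series=[[[0,-6,-4,5,0],[0,-12,-7,10,0],[0,-17,-11,15,0],[0,-22,-14,21,0],[0,-27,-17,27,0],[0,-31,-20,34,0],[0,-35,-22,41,0],[0,-39,-24,48,0],[0,-42,-26,55,0],[0,-45,-28,63,0]]])

```text
time_s: 4.53
eef_pos: [0.4839, 0.1346, 0.1147]
eef_rot: [0.0, 0.988, 0.156, 0.0]
wrist_force: [0.9, -1.7, 1.0]
opening: -0.001
grasp_force: 0.6
```

Emit:
move_arm(series=[[[0,-3,-2,8,0],[0,-5,-3,16,0],[0,-7,-4,24,0],[0,-8,-5,32,0],[0,-9,-6,40,0],[0,-10,-6,47,0],[0,-10,-6,50,0],[0,-10,-6,52,0],[0,-10,-6,53,0],[0,-10,-6,53,0]]])

```text
time_s: 5.37
eef_pos: [0.4725, 0.1372, 0.0661]
eef_rot: [0.0, 0.988, 0.156, -0.001]
wrist_force: [-20.8, -3.1, 48.1]
opening: -0.0
grasp_force: 24.0
```

Emit:
move_arm(series=[[[0,0,0,-30,0],[0,0,0,-70,0],[0,0,0,-110,0],[0,0,0,-150,0],[0,0,0,-190,0],[0.3,0,0,-230,0],[0.6,0,40,-240,0.05],[0.8,0,80,-240,0.14],[0.8,0,120,-240,0.14],[0.8,0,150,-240,0.14]]])

```text
time_s: 6.2
eef_pos: [0.5195, -0.008, 0.3023]
eef_rot: [0.0, 0.996, 0.086, 0.0]
wrist_force: [-0.1, -0.0, -0.6]
opening: 0.71
grasp_force: 0.0
```

Run:
```python
from h import *
o=ctrl.get_obs();p=np.array(o["eef_pos"]);print(p,o["eef_rot"],o["opening"],o["time_s"])
pic,d=camera("scene");W=world("scene",d)
m=cv2.erode(outline_of("lid","scene")[0]["region"].astype(np.uint8),np.ones((9,9)))>0;w=W[m&(d>0)];
for _ in range(4):
    c=w.mean(0);nn=np.linalg.svd(w-c,full_matrices=False)[2][2];w=w[abs((w-c)@nn)<.004]
print(nn,c,len(w))
print(totool(np.array([.597,-.264,.30])-p))
cv2.imwrite("pics/s1.png",pic)
```

```text
[ 0.51946704 -0.00803666  0.30225588] [3.72844838e-04 9.96299699e-01 8.59459755e-02 2.45358217e-04] 0.7103706205422108 6.2
[ 6.67451512e-04 -2.76424954e-04 -9.99999739e-01] [0.54017679 0.13097588 0.06674584] 5970
[ 33.67702924 265.317868     2.4422992 ]
```

View pics/s1.png

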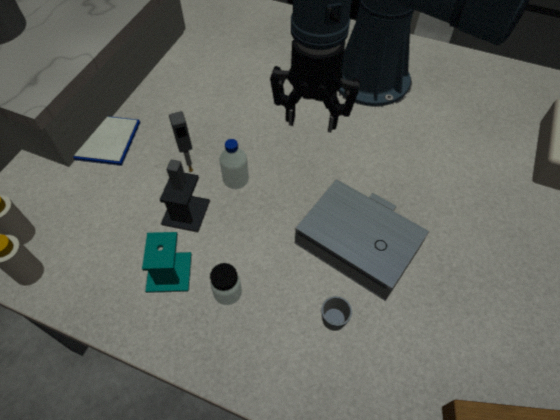

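The lid lies flat: its normal is vertical and its face is at z 0.0667, with the ring at pixel (381,245). Next is the probe.

Emit:
move_arm(series=[[[0.8,5,38,0,0],[0.8,10,76,0,0],[0.8,15,114,0,0],[0.8,20,152,0,0],[0.8,25,190,0,0],[0.8,29,228,0,0],[0.8,33,264,0,0],[0.8,34,266,20,0],[0.8,34,266,50,0],[0.8,34,266,60,0]]])

```text
time_s: 7.13
eef_pos: [0.5964, -0.2606, 0.2368]
eef_rot: [-0.003, 0.996, 0.086, -0.003]
wrist_force: [-1.6, 0.5, -1.2]
opening: 0.8
grasp_force: 0.0
```

Run:
```python
from h import *
o=ctrl.get_obs();p=np.array(o["eef_pos"]);print(p,o["eef_rot"],o["opening"],o["time_s"])
pic,d=camera("wrist");W=world("wrist",d)
m=(W[...,2]>.155)&(W[...,2]<.175)&(abs(W[...,0]-.597)<.035)&(abs(W[...,1]+.264)<.035)&(d>0)
print(m.sum(),cv2.minAreaRect((W[m][:,:2]*1000).astype(np.float32)) if m.sum()>5 else 0)
print(totool(np.array([.597,-.264,.116])-p))
cv2.imwrite("pics/w1.png",pic)
```

```text
[ 0.59642773 -0.26060815  0.23680753] [-0.00252575  0.99629829  0.08588113 -0.0027885 ] 0.7996659018385285 7.1333
1083 ((595.9569702148438, -266.2107849121094), (27.273202896118164, 23.444252014160156), 9.817745208740234)
[  0.82533246   4.31715185 120.7765405 ]
```

View pics/w1.png

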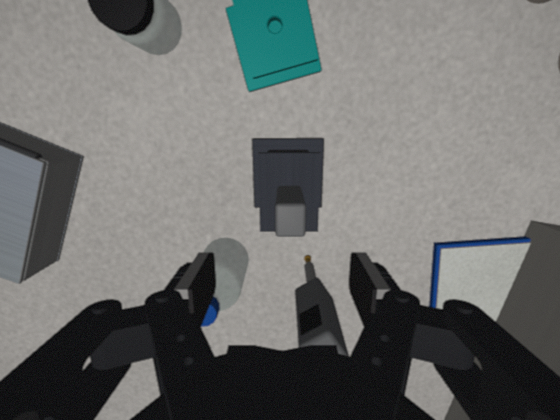

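The wrist view shows the small probe in the dark stand at (290,215), the larger one at (318,300), behind, and the fingers straddling the probe's line. I descend and grip.

Emit:
move_arm(series=[[[0.8,0,3,25,0],[0.8,0,3,50,0],[0.8,0,3,75,0],[0.8,0,3,100,0],[0.8,0,3,115,0],[0.8,0,3,120,0],[0.8,0,3,120,0],[0.3,0,3,120,0],[0.1,0,3,120,0],[0.1,0,3,120,0]]])

```text
time_s: 8.02
eef_pos: [0.5997, -0.2652, 0.1244]
eef_rot: [0.001, 0.996, 0.086, 0.001]
wrist_force: [0.3, 0.4, 0.2]
opening: 0.384
grasp_force: 0.0
```

Emit:
move_arm(series=[[[0.1,0,0,0,0],[0.1,0,0,0,0],[0.1,0,0,0,0],[0.1,0,0,0,0],[0.1,0,0,0,0],[0.1,0,0,0,0],[0.1,0,0,0,0],[0.1,0,0,0,0],[0.1,0,0,0,0],[0.1,0,0,0,0]]])

```text
time_s: 8.85
eef_pos: [0.5995, -0.2652, 0.1241]
eef_rot: [0.001, 0.996, 0.086, 0.001]
wrist_force: [0.1, 0.9, 6.7]
opening: 0.271
grasp_force: 58.7
```

Emit:
move_arm(series=[[[0.1,0,0,-10,0],[0.1,0,0,-25,0],[0.1,0,0,-45,0],[0.1,0,0,-65,0],[0.1,0,0,-85,0],[0.1,0,0,-105,0],[0.1,0,0,-120,0],[0.1,0,0,-130,0],[0.1,0,0,-130,0],[0.1,0,0,-130,0]]])

```text
time_s: 9.68
eef_pos: [0.5986, -0.2648, 0.2524]
eef_rot: [0.0, 0.996, 0.086, 0.0]
wrist_force: [0.1, 0.2, -1.7]
opening: 0.273
grasp_force: 60.0
```

Run:
```python
from h import *
# ring from scene picture and top
for n in("scene","top"):
    pic,d=camera(n);W=world(n,d);g=cv2.cvtColor(pic,cv2.COLOR_BGR2GRAY)
    m=(np.hypot(W[...,0]-.554,W[...,1]-.174)<.022)&(d>0)
    t=g[m];th=np.median(t)-0.5*(np.median(t)-t.min());k=m&(g<th);print(n,k.sum(),m.sum(),np.ptp(W[k][:,:2],axis=0),W[k].mean(0),((W[k].min(0)+W[k].max(0))/2).round(4))
    if n=="scene":
        cv2.imwrite("pics/s2.png",cv2.resize(pic[60:320,120:460],None,fx=2,fy=2))
        h=(abs(W[...,0]-.597)<.05)&(abs(W[...,1]+.265)<.05)&(W[...,2]>.13)&(W[...,2]<.23)
o=ctrl.get_obs();p=np.array(o["eef_pos"]);print(p,o["eef_rot"],o["opening"],o["grasp_force"],o["time_s"])
print(totool(np.array([.554,.174,p[2]])-p))
```

```text
scene 46 315 [0.02535656 0.02455843] [0.55564543 0.17365732 0.0672731 ] [0.5546 0.1734 0.0673]
top 82 374 [0.02484908 0.02709828] [0.55366531 0.17394569 0.06660575] [0.5537 0.1738 0.0671]
[ 0.5979194  -0.2642981   0.25061252] [-8.59575433e-04  9.96272900e-01  8.62464105e-02 -1.06149143e-03] 0.27569371878807497 60.009859800338745 9.7833
[  32.05638133 -439.3244075     0.76984453]
```

View pics/s2.png

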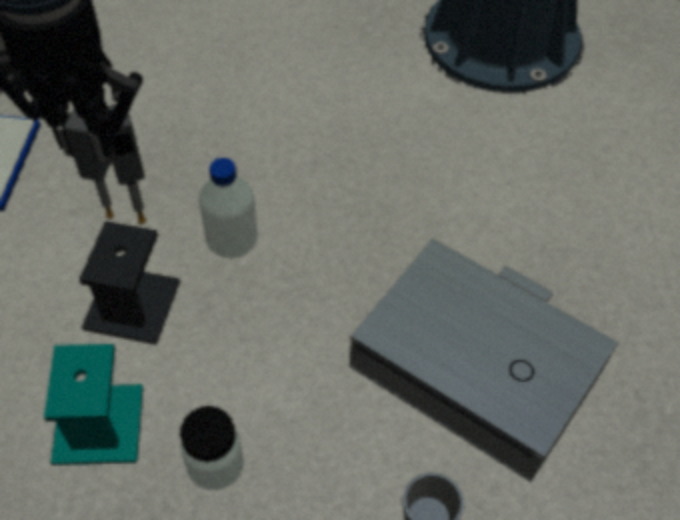

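The probe is out of the stand: tip at (141,218) in the crop, with the stand hole empty. The ring is at (521,370), which is world (0.554, 0.174). I move over it.

Emit:
move_arm(series=[[[0.1,1,-15,0,0],[0.1,3,-45,0,0],[0.1,6,-80,0,0],[0.1,9,-115,0,0],[0.1,11,-150,0,0],[0.1,14,-185,0,0],[0.1,16,-220,0,0],[0.1,19,-255,0,0],[0.1,21,-290,0,0],[0.1,24,-325,0,0]]])

```text
time_s: 10.62
eef_pos: [0.5648, 0.062, 0.2512]
eef_rot: [-0.0, 0.996, 0.086, -0.001]
wrist_force: [1.1, -0.3, -1.0]
opening: 0.272
grasp_force: 59.9
```

Emit:
move_arm(series=[[[0.1,3,-35,0,0],[0.1,5,-65,0,0],[0.1,7,-90,0,0],[0.1,8,-106,5,0],[0.1,9,-113,20,0],[0.1,9,-114,40,0],[0.1,9,-114,55,0],[0.1,9,-114,65,0],[0.1,9,-114,65,0],[0.1,9,-114,65,0]]])

```text
time_s: 11.45
eef_pos: [0.5549, 0.1735, 0.1866]
eef_rot: [-0.0, 0.996, 0.086, -0.001]
wrist_force: [0.8, -0.5, -1.8]
opening: 0.274
grasp_force: 60.0
```

```bash
cat > m.py <<'E'
from h import *
import sys
o=ctrl.get_obs();p=np.array(o["eef_pos"]);print(p,o["eef_rot"],o["opening"],o["wrist_force"],o["time_s"])
for n in("scene","top","wrist"):
    pic,d=camera(n);W=world(n,d);tag=sys.argv[1]
    if n!="top":
        c=calibration(n);ctr=cv2.projectPoints(np.array([[.554,.174,.10]]),np.array(c["rvec"]),np.array(c["tvec"]),np.array(c["intrinsics"]),None)[0].ravel().astype(int);print(n,ctr)
        x0=int(np.clip(ctr[0]-60,0,440));y0=int(np.clip(ctr[1]-60,0,300));cv2.imwrite(f"pics/{n}_{tag}.png",cv2.resize(pic[y0:y0+120,x0:x0+120],(396,396),interpolation=cv2.INTER_CUBIC));print(x0,y0)
    near=(np.hypot(W[...,0]-.554,W[...,1]-.174)<.03)&(d>0)
    hsv=cv2.cvtColor(pic,cv2.COLOR_BGR2HSV);br=near&(hsv[...,1]>90)&(hsv[...,0]>8)&(hsv[...,0]<35)&(W[...,2]<.16)
    if br.sum():print(n,"brass",br.sum(),np.percentile(W[br],[5,50,95],axis=0).round(4).tolist(),np.argwhere(br).mean(0))
    for z0,z1 in((.075,.09),(.09,.105),(.105,.12),(.12,.15)):
        k=near&(W[...,2]>z0)&(W[...,2]<z1)
        if k.sum()>2:print(n,z0,k.sum(),np.median(W[k],axis=0).round(4))
a,b=[cv2.imread(f"pics/{n}_{tag}.png") for n in("scene","wrist")]
cv2.imwrite(f"pics/both_{tag}.png",np.hstack([a,b]))
E
python3 m.py a
```

```text
[0.55493566 0.1735163  0.18657357] [-4.37472535e-05  9.96268174e-01  8.63061487e-02 -9.85646723e-04] 0.27446752138577957 [ 0.80454122 -0.52772842 -1.77266489] 11.45
scene [384 236]
324 176
scene brass 9 [[0.5527, 0.1707, 0.092], [0.5544, 0.1721, 0.0977], [0.5561, 0.1741, 0.101]] [237.55555556 382.88888889]
scene 0.09 13 [0.5537 0.1728 0.0977]
scene 0.105 16 [0.5561 0.1729 0.1135]
scene 0.12 38 [0.5567 0.1731 0.1319]
top 0.09 7 [0.5503 0.1713 0.0923]
top 0.105 7 [0.5515 0.1697 0.113 ]
top 0.12 3 [0.5519 0.1693 0.1226]
wrist [279 216]
219 156
wrist brass 37 [[0.5528, 0.1684, 0.0925], [0.5556, 0.1716, 0.0942], [0.5568, 0.1744, 0.1013]] [213.7027027  282.81081081]
wrist 0.09 45 [0.5556 0.1724 0.0939]
wrist 0.105 47 [0.5574 0.1728 0.1139]
wrist 0.12 90 [0.5575 0.1728 0.1283]
```

View pics/both_a.png

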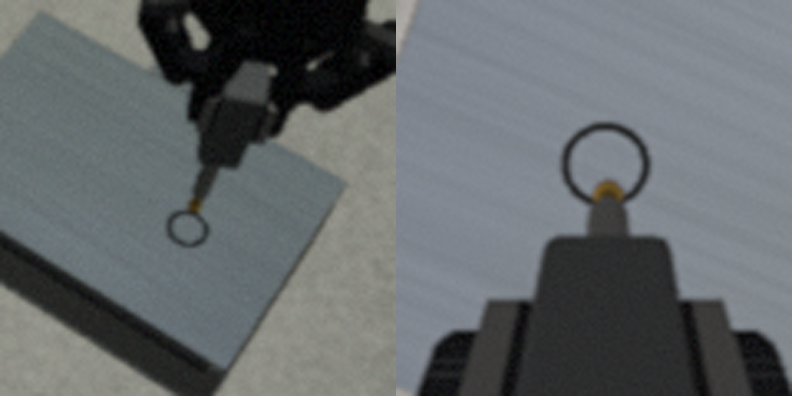

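The left picture (scene) shows the tip just above the ring, and the right one (wrist) shows it at (608,190) in line with the ring at (605,163), still about 19 mm high. The centring is fine, so I descend in small steps and watch the force.

Emit:
move_arm(series=[[[0.1,0,0,3,0],[0.1,0,0,6,0],[0.1,0,0,9,0],[0.1,0,0,12,0],[0.1,0,0,14,0],[0.1,0,0,15,0],[0.1,0,0,15,0],[0.1,0,0,15,0],[0.1,0,0,15,0],[0.1,0,0,15,0]]])

```text
time_s: 12.43
eef_pos: [0.5558, 0.1734, 0.1725]
eef_rot: [-0.0, 0.996, 0.086, 0.0]
wrist_force: [0.7, -0.7, -1.0]
opening: 0.275
grasp_force: 60.0
```

Emit:
move_arm(series=[[[0.1,0,0,1,0],[0.1,0,0,2,0],[0.1,0,0,3,0],[0.1,0,0,4,0],[0.1,0,0,5,0],[0.1,0,0,6,0],[0.1,0,0,7,0],[0.1,0,0,7,0],[0.1,0,0,7,0],[0.1,0,0,7,0]]])

```text
time_s: 13.27
eef_pos: [0.5557, 0.1734, 0.1654]
eef_rot: [-0.0, 0.996, 0.086, 0.0]
wrist_force: [-0.4, -0.7, 0.1]
opening: 0.273
grasp_force: 60.1
```

Emit:
move_arm(series=[[[0.1,0,0,1,0],[0.1,0,0,2,0],[0.1,0,0,3,0],[0.1,0,0,3,0],[0.1,0,0,3,0],[0.1,0,0,3,0],[0.1,0,0,3,0],[0.1,0,0,3,0],[0.1,0,0,3,0],[0.1,0,0,3,0]]])

```text
time_s: 14.1
eef_pos: [0.5557, 0.1734, 0.1623]
eef_rot: [-0.0, 0.996, 0.086, 0.0]
wrist_force: [-0.5, 0.3, 0.0]
opening: 0.272
grasp_force: 60.1
```

```bash
python3 m.py b
python3 - <<'E'
from h import *
f=[]
for i in range(8):
    camera("scene");o=ctrl.get_obs();f.append(np.r_[o["wrist_force"],np.array(o["eef_pos"])*1000])
print(np.mean(f,0).round(2),np.std(f,0).round(2))
E
```

```text
[0.55572502 0.17338875 0.16234961] [-8.10749669e-06  9.96270476e-01  8.62851978e-02  6.02148106e-05] 0.27214415374399437 [-0.47017226  0.34409392  0.0442745 ] 14.1
scene [384 236]
324 176
scene brass 5 [[0.555, 0.1706, 0.0711], [0.5555, 0.172, 0.0768], [0.5563, 0.1734, 0.0803]] [243.  380.6]
scene 0.075 14 [0.5561 0.1729 0.0858]
scene 0.09 19 [0.5576 0.1727 0.0975]
scene 0.105 19 [0.5573 0.173  0.1118]
scene 0.12 59 [0.5664 0.1736 0.1431]
top 0.075 4 [0.5499 0.1699 0.0873]
top 0.09 5 [0.5514 0.1691 0.0965]
top 0.12 22 [0.5399 0.1638 0.1436]
wrist [279 225]
219 165
wrist brass 23 [[0.5534, 0.169, 0.0714], [0.5545, 0.1717, 0.0727], [0.556, 0.1745, 0.0749]] [214.52173913 282.65217391]
wrist 0.075 31 [0.5567 0.172  0.0877]
wrist 0.09 77 [0.5563 0.1728 0.0979]
wrist 0.105 28 [0.5568 0.1725 0.1073]
wrist 0.12 301 [0.566  0.1739 0.1437]
[-7.0000e-02 -1.0000e-02  6.4000e-01  5.5572e+02  1.7338e+02  1.6231e+02] [0.4  0.33 0.42 0.01 0.01 0.01]
```

View pics/both_b.png

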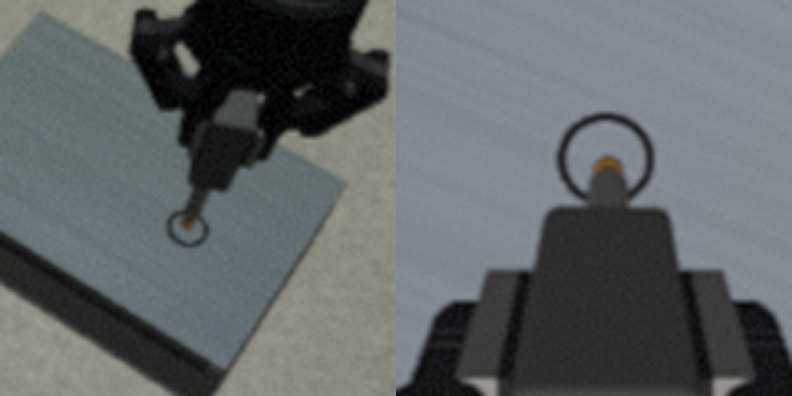

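The tip is inside the ring, near its centre. The force (about 1.9 N) and the geometry both say it is pressed in about 5 mm, so I go 2 mm further.

Emit:
move_arm(series=[[[0.1,0,0,1,0],[0.1,0,0,2,0],[0.1,0,0,2,0],[0.1,0,0,2,0],[0.1,0,0,2,0],[0.1,0,0,2,0],[0.1,0,0,2,0],[0.1,0,0,2,0],[0.1,0,0,2,0],[0.1,0,0,2,0]]])

```text
time_s: 15.48
eef_pos: [0.5557, 0.1734, 0.1603]
eef_rot: [0.0, 0.996, 0.086, 0.0]
wrist_force: [-0.2, -0.2, 1.1]
opening: 0.276
grasp_force: 60.1
```

Run:
```python
from h import *
f=[]
for i in range(10):
    camera("scene");o=ctrl.get_obs();f.append(np.r_[o["wrist_force"],np.array(o["eef_pos"])*1000,o["grasp_force"]])
m=np.mean(f,0);print(m.round(2))
if .4<m[2]<3.2 and 159<m[5]<162: print(order.hand_in())
```

```text
[-3.3000e-01 -5.7000e-01  1.1900e+00  5.5571e+02  1.7339e+02  1.6030e+02
  6.0080e+01]
the job is handed in; nothing more can be done
None
```

I handed the job in at about 16 s: the lid measures flat shut, and the gripper holds the probe upright with its tip inside the ring, pressed in about 7 mm at roughly 2.5 N (worked out from wrist force and geometry); no verdict was returned.

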